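Unlock the blade box

TASK

Unlock the stainless blade box for the shift: hold its red spring safety catch down with one fingertip while the other fingertip pushes the bolt by its black thumb tab, all the way back, to the right as seen from the front of the box. Then let go of both, so that the catch springs up and keeps the bolt back and the clear lid springs open. This is fingertip work: do not pinch or lift anything, and leave the things standing round the box where they are.

Things in the scene. Friction and masses are not known exactly. Their poses are not given: they have to be found in the camera images.
- blade_box: stainless box on rubber feet, fixed to the table, 280 x 280 x 75 mm. Origin: centre of its underside; +x to its back (away from the robot), +y to its left, z up. Its front part (x -140 to -20 mm) is a flat deck, 75 mm above the table, that carries the lock; behind it is a compartment under the clear lid
- bolt_line (a point): fixed point on the deck (75 mm above the table, box x -33, y -5 mm) under the thumb tab's home place. The bolt, a steel rod, runs through it along the box's y in three guides (26 and 66 mm to its +y, 75 mm to its -y; tops 20 mm above the deck). Its low carriage (x -17 to +9 mm from here) is at most 23 mm above the deck; only the thumb tab stands higher
- thumb_tab (a point): middle of the bolt's black upright thumb tab, 38 mm above the deck; moves with the bolt. The tab is 26 mm wide in the box's x, 8 mm thick in y, and spans 23 to 53 mm above the deck. Push its +y face (4 mm from this point) towards the box's -y; a fingertip more than 23 mm above the deck passes over everything else on the bolt line
- catch_pad (a point): where to press the red paddle: middle of its upper face, about 35 mm above the deck when up, 56 mm in front of the bolt line, 36 mm behind its hinge (which runs along y). From here the paddle reaches 46 mm either way in y (press anywhere along it; a fingertip may slide along it) and 16 mm towards the bolt. Between paddle and thumb tab 27 mm are free
- bolt (a joint): bolt travel in m: 0 home (locked, its tip over the lid's tongue), 0.040 fully back at its stop; slides to the box's -y, friction about 2 N. With the catch up it is blocked after about 1.5 mm of play (about 3 mm when pushed with 20 N). It stays where it is left
- catch (a joint): angle of the catch in rad: 0 up (it springs back by itself), 0.184 pressed to its stop (7 mm down at catch_pad). Takes about 2.5 N to start, 5.5 N at the stop. The bolt is free above about 0.115. The catch can rise again only with the bolt home or more than 0.036 m back, where it then holds the bolt
- lid_edge (a point): middle of the front edge of the clear lid, 80 mm above the table when shut, about 225 mm when fully open. A light spring (about 1 N at this edge) opens it in 1 to 2 s once the bolt is more than 0.035 m back. The lid is hinged along the back of the box, 157 mm behind this edge, which sweeps up and back from just behind the bolt; anything in its way stops it gently
- shaker: stainless shaker with holes in its domed top, 64 mm wide, 110 mm tall, loose, standing on the table to the left of the box; origin at the centre of its underside
- cup: small cup of orange sauce, 67 mm wide, 46 mm tall, loose, standing on the table to the left of the box; origin at the centre of its underside
- tape_roll: roll of blue tape lying flat, 72 mm wide, 25 mm tall, loose, to the left of the box; origin at the centre of its underside

How it is judged:
On the way, in this order (a step that is already met when the one before it is completed fails the run):
1. a fingertip holds the safety catch down while the bolt is still home (value of joint catch above 0.1 rad and value of joint bolt below 0.005 m and contact force between the fingers and catch above 0.5 N), for 0.1 s.
2. with the catch held down by one fingertip, the other pushes the bolt through the middle of its travel (value of joint bolt between 0.01 and 0.032 m and contact force between the fingers and catch above 0.5 N and contact force between the fingers and bolt above 0.5 N), for 0.05 s.
At the end, for the whole second after the job is handed in: The bolt is back by more than 35 of its 40 mm, the catch has sprung up (below 0.03 rad) and holds it there, the lid stands open (its front edge more than 200 mm above the table), and the shaker, cup and tape roll stand within 20 mm of where they were (value of joint bolt above 0.035 m and value of joint catch below 0.03 rad and height (world z) of lid_edge above 0.2 m and distance of each of shaker, cup, tape_roll from where it was at the start of the episode below 0.02 m); the robot touches nothing.
It fails at once if a thing standing by the box is moved more than 20 mm or lifted (distance of any of shaker, cup, tape_roll from where it was at the start of the episode above 0.02 m).
It fails at once if a thing standing by the box is tipped (angle between any of shaker, cup's own z axis and vertical above 0.3 rad).
It also fails if it takes over 38 s, if anything falls off the work surface, if the arm or the gripper's body presses on something with over 40 N, if the wrist force passes 120 N, or if a joint passes its speed limit or range.

ROBOT

A 6-joint arm with a two-finger parallel gripper is mounted at the origin on a cart in front of the work surface, level with it; the furniture and walls round the work are solid. World frame = base frame: x ahead of the robot, y to its left, z up, the work surface at z = 0. Lengths are in m, angles in rad, forces in N, time in s.
With the tool pointing down it reaches from about 0.3 to 0.95 m from the base axis. Payload 3.1 kg.
Tool frame: the origin (TCP) lies at the very end of the fingers, on their centre line; the grasp point (between the pads) lies 19 mm behind it (arm.pinch_z is the z of the grasp point in the tool frame, in m); z points along the fingers, y is the line along which they close (so a half turn about z gives the same grasp; the last joint's range is limited). The gripper opens to 85 mm and grips with 20 to 120 N. Pads are 22 mm wide; open, the fingers measure 114 mm over their backs; the gripper's body (76 mm by 85 mm) begins 54 mm behind the grasp point. The pads swing forward as they close: fully open they stand 13 mm farther back than shut.
Start: joints at [-0.07, 0.308, 1.634, -0, 1.2, -0.07], TCP at [0.625, -0, 0.231] pointing down, gripper open.
Joint ranges: [-3.06, 3.06], [-0.79, 1.96], [0.05, 2.63], [-1.19, 4.34], [0.05, 2.64], [-2.94, 2.94]. Speed limits (rad/s): [2.79, 2.79, 3.14, 3.14, 3.14, 3.14].

INTERFACE

Orientations are given as a unit quaternion [w, x, y, z].
In Python, from cell import arm gives the robot as it stands.
- The arm moves only by the shell command python3 -m inch 'ROWS' [FORCE]. ROWS is JSON, a list that holds one entry, the list of rows, each a list of 7 numbers: the shift along the tool's x, y, z normalised to -1 to 1, where 1 is 0.2 m, then the turn, a rotation vector about the tool's x, y, z normalised to -1 to 1, where 1 is 180 degrees, then the closure, from 0 (fully open) to 1 (shut). A call has 1 to 12 rows; each row is the pose to reach, as a shift and turn from the pose commanded when the call began, along the tool's axes at that moment, turning the shorter way round; what a row does not reach only later rows make up. A row lasts 1/10 s, in which the tool goes at most 50 mm and 8.59 degrees, less where a joint would pass 70% of its speed; a pose out of reach is approached as far as the arm can. A call with a number of a shift or a turn outside -1 to 1 is refused whole. A call with a gripper value outside its range is refused whole. The fingers move at their own pace and stop on an object; FORCE is the grip in N (left out, the last holds). Time passes only in rows, so rows that repeat a pose let the fingers close. It gives the time, the measured TCP pose, the force, the opening and the grip force at its end, in the units of the state.
- arm.observe(): the state, without advancing time (a new reading comes with each control period).
- arm.grab_frame(name): name is "scene" or "side" or "wrist"; returns a dict with "image" (400x640x3 uint8, red, green, blue), "intrinsics" (3x3 intrinsics, pixels), "rvec" (rotation vector, rad) and "tvec" (3), from world to camera coordinates, as OpenCV has them. Camera axes: x right, y down, z forward; pixel columns grow to the right and rows downward; lengths in m; the calibration is good to about 2 mm. A picture is of the moment at which its call begins. There is no depth.
- arm.finish_job(): hands the job in; it is judged then, once.
The state is a dict: "time_s": time; "joint_positions": joint angles; "joint_velocities": joint speeds; "joint_efforts": joint torques, N m; "tcp_pos": TCP position; "ee_rot": TCP orientation; "contact_force": force on the tool from outside, world axes, zero at the start; "wrist_torque": the same for the moment, N m; "grip_width": finger opening in m; "finger_force": force on a finger pad.
Only numpy, scipy, OpenCV 4.12 (cv2) and the standard library are available. Lean on these libraries where they do the work, as an engineer would, in place of code of your own. Each camera call takes 0.05 s, during which the arm holds its last target. There are 200 camera calls.

## Working session

There is one attempt and no reset: what is moved stays moved. The work goes in short steps, Python scripts to look and compute and a shell command to move; the robot and the scene stay as the last step left them, time stands still between calls to the robot, and variables do not carry over. Pictures are saved under pics/ and viewed, at most 10 in all, crops included, and the job is handed in when it is done.

```bash
mkdir -p pics; python3 - <<'E'
from cell import arm
import cv2,json,numpy as np
for n in ["scene","side","wrist"]:
    f=arm.grab_frame(n); cv2.imwrite(f"pics/{n}0.png",f["image"][:,:,::-1])
    np.savez(f"pics/{n}0.npz",K=f["intrinsics"],r=f["rvec"],t=f["tvec"])
s=arm.observe();print(s["time_s"],s["tcp_pos"],s["ee_rot"],s["grip_width"],arm.pinch_z)
E
```

```text
0.15 [ 6.24352346e-01 -1.04241884e-05  2.30278787e-01] [-6.85286031e-04  7.07107834e-01  7.07105120e-01 -6.25235084e-04] 0.08528161701020837 -0.0187
```

View pics/scene0.png

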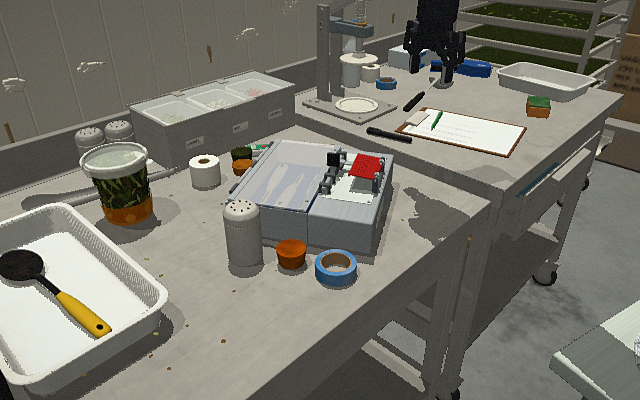

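View pics/wrist0.png

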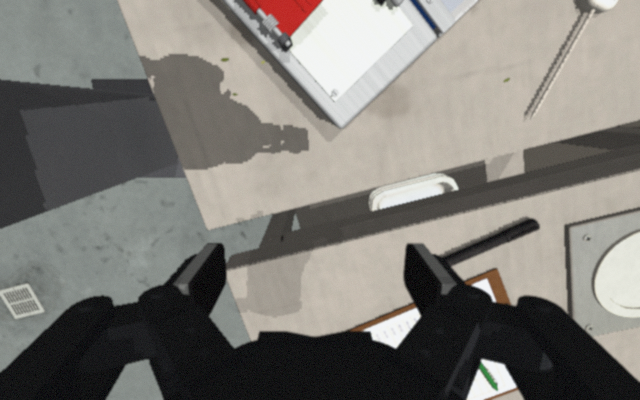

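The wrist view shows the box at top, rotated by about 40°. In the scene view the box is at about (320,190), the shaker at (243,235), the cup at (291,253) and the tape at (336,267). I'll enlarge the box next.

```bash
python3 - <<'E'
import cv2
a=cv2.imread("pics/scene0.png")[125:290,215:415]
cv2.imwrite("pics/c1.png",cv2.resize(a,None,fx=3.6,fy=3.6,interpolation=cv2.INTER_CUBIC))
E
```

```text
(no output)
```

View pics/c1.png

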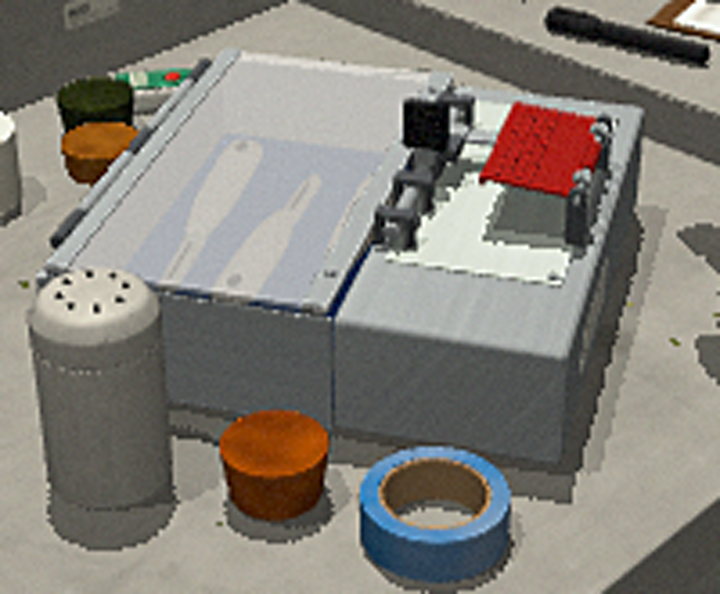

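View pics/side0.png

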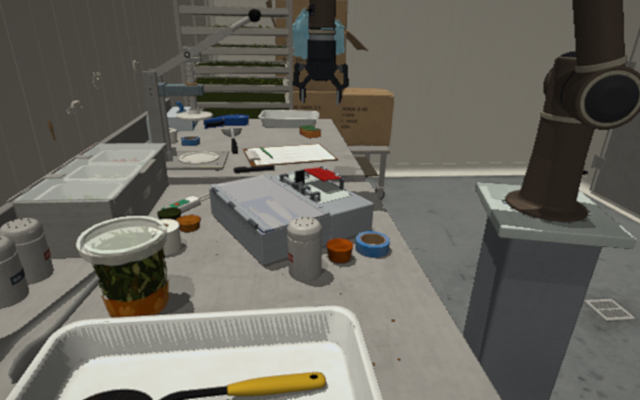

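```bash
cat > fit.py <<'E'
import cv2,numpy as np
from scipy.optimize import least_squares
def cam(n):
    d=np.load(f"pics/{n}.npz"); return d["K"],d["r"],d["t"]
def proj(n,P):
    K,r,t=cam(n); return cv2.projectPoints(np.array(P,float).reshape(-1,1,3),r,t,K,None)[0].reshape(-1,2)
def ray(n,uv,z):
    K,r,t=cam(n);R=cv2.Rodrigues(r)[0];c=-R.T@t.ravel()
    d=R.T@np.linalg.inv(K)@[uv[0],uv[1],1]; return c+d*(z-c[2])/d[2]
def W(p,P):
    P=np.atleast_2d(P).astype(float);c,s=np.cos(p[2]),np.sin(p[2])
    return np.c_[p[0]+c*P[:,0]-s*P[:,1],p[1]+s*P[:,0]+c*P[:,1],P[:,2]]
E
python3 - <<'E'
from fit import *
c=lambda x,y:(215+x/3.6,125+y/3.6)
obs=[("scene0",c(571,355),(-.14,.14,.075)),("scene0",c(641,107),(-.14,-.14,.075)),("scene0",c(333,318),(-.02,.14,.075)),("scene0",c(426,122),(-.033,-.001,.113)),
("wrist0",(342,125),(-.14,-.14,.075)),("wrist0",(437,32),(-.02,-.14,.075))]
f=lambda p:np.concatenate([proj(n,W(p,P))[0]-uv for n,uv,P in obs])
p0=ray("scene0",c(440,220),.075)
best=min((least_squares(f,[p0[0],p0[1],y],loss='soft_l1') for y in np.arange(-3,3,.7)),key=lambda r:r.cost)
print(best.x,np.degrees(best.x[2]));print(f(best.x).reshape(-1,2).round(1))
p=best.x;np.save("box.npy",p)
C,S=np.cos(p[2]),np.sin(p[2])
for q,z in [((517,103),.113),((482,180),.113),((575,193),.105),((607,122),.105)]:
    w=ray("scene0",c(*q),z)-[p[0],p[1],0];print("paddle",(C*w[0]+S*w[1]).round(4),(-S*w[0]+C*w[1]).round(4))
for n,q,z in [("shaker",(100,285),.108),("cup",(274,440),.046),("tape",(436,490),.025)]:
    w=ray("scene0",c(*q),z);print(n,w.round(3))
print(W(p,[(-.033,-.005,.113),(-.089,-.02,.11)]))
E
```

```text
[0.64995847 0.25157578 0.78002455] 44.69211461794817
[[ 0.5  0.8]
 [-0.3 -0.6]
 [-0.4  1.6]
 [-1.4  2.6]
 [-1.2  3.9]
 [ 2.  -0.1]]
paddle -0.0782 -0.0481
paddle -0.0761 0.0452
paddle -0.1235 0.0329
paddle -0.1291 -0.0527
shaker [0.58  0.44  0.108]
cup [0.503 0.389 0.046]
tape [0.453 0.329 0.025]
[[0.63001538 0.22481251 0.113     ]
 [0.60075464 0.17476444 0.11      ]]
```

```bash
python3 -m inch '[[[0.25,-0.05,0,0,0,-0.045,0.5],[0.5,-0.1,0,0,0,-0.09,0.5],[0.75,-0.15,0,0,0,-0.135,0.5],[0.9,-0.17,0,0,0,-0.18,0.5],[1,-0.17,0,0,0,-0.225,0.5],[1,-0.17,0,0,0,-0.248,0.5],[1,-0.17,0,0,0,-0.248,0.5],[1,-0.17,0,0,0,-0.248,0.5]]]' 30
cat > rel.py <<'E'
import sys,numpy as np
from cell import arm
from scipy.spatial.transform import Rotation as R
from fit import *
p=np.load("box.npy");s=arm.observe();q=s["ee_rot"];M=R.from_quat([q[1],q[2],q[3],q[0]])
t=np.array(s["tcp_pos"]);C,S=np.cos(p[2]),np.sin(p[2]);d=t-[p[0],p[1],.075]
print("t",s["time_s"],"box mm",(1000*np.array([C*d[0]+S*d[1],-S*d[0]+C*d[1],d[2]])).round(1),"F",np.round(s["contact_force"],1),"w",s["grip_width"])
print("tool x,y,z in box:",(R.from_euler('z',-p[2])*M).as_matrix().T.round(3).tolist())
if len(sys.argv)>3:
    g=W(p,[[float(a)/1000 for a in sys.argv[1:4]]])[0]+[0,0,.075]
    print("row shift",(M.inv().apply(g-t)/.2).round(3))
E
python3 rel.py -64 20 85
python3 - <<'E'
from cell import arm
import cv2,numpy as np
n="wrist";f=arm.grab_frame(n); cv2.imwrite("pics/w1.png",f["image"][:,:,::-1])
np.savez("pics/w1.npz",K=f["intrinsics"],r=f["rvec"],t=f["tvec"])
E
```

```text
time_s: 0.95
tcp_pos: [0.5908, 0.1998, 0.2309]
ee_rot: [-0.0, 0.386, 0.922, -0.0]
contact_force: [0.4, -0.3, -0.6]
grip_width: 0.0427
finger_force: 0.0
t 0.95 box mm [-78.5   4.8 155.9] F [ 0.4 -0.3 -0.6] w 0.04274422154811564
tool x,y,z in box: [[0.003, 1.0, 0.0], [1.0, -0.003, -0.001], [-0.001, 0.0, -1.0]]
row shift [0.076 0.073 0.354]
```

View pics/w1.png

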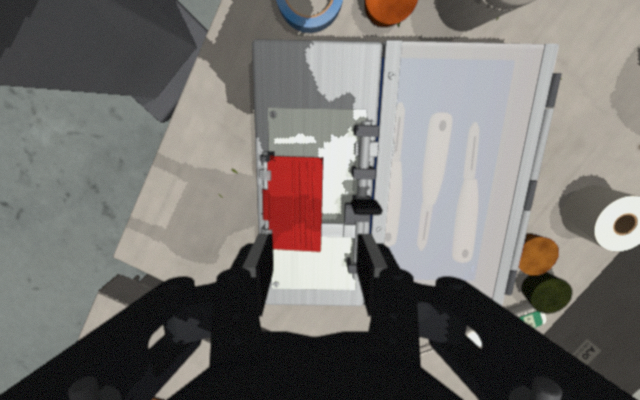

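The close view shows the deck's left corners at (255,41) and (383,41), the tab top near (367,207), and the paddle's rear edge from (323,157) to (321,251). I'll refit the box pose with these.

```bash
python3 - <<'E'
from fit import *
c=lambda x,y:(215+x/3.6,125+y/3.6)
obs=[("scene0",c(571,355),(-.14,.14,.075)),("scene0",c(641,107),(-.14,-.14,.075)),("scene0",c(333,318),(-.02,.14,.075)),
("w1",(255,41),(-.14,.14,.075)),("w1",(383,41),(-.02,.14,.075)),("w1",(367,206),(-.033,-.005,.127))]
f=lambda p:np.concatenate([proj(n,W(p,P))[0]-uv for n,uv,P in obs])
p=least_squares(f,np.load("box.npy"),loss='soft_l1').x;print(p,f(p).reshape(-1,2).round(1))
np.save("box.npy",p)
for q,z in [((323,157),.11),((321,251),.11),((367,206),.128)]:
    w=ray("w1",q,z)-[p[0],p[1],0];C,S=np.cos(p[2]),np.sin(p[2]);print((C*w[0]+S*w[1]).round(4),(-S*w[0]+C*w[1]).round(4))
E
python3 rel.py -64 22 65
```

```text
[0.65440666 0.24894426 0.76435592] [[-1.3 -0.4]
 [ 0.2 -1.1]
 [-1.6 -0.1]
 [-6.2 -1.9]
 [-0.6 -0. ]
 [ 0.9  6.4]]
-0.0723 0.0399
-0.0723 -0.0505
-0.0343 0.0011
t 1.0 box mm [-80.1   8.3 155.9] F [ 0.8 -0.   0.2] w 0.04255944166780263
tool x,y,z in box: [[-0.013, 1.0, 0.0], [1.0, 0.013, -0.001], [-0.001, 0.0, -1.0]]
row shift [0.068 0.082 0.455]
```

```bash
python3 -m inch '[[[0.07,0.08,0.15,0,0,0,0.5],[0.07,0.08,0.3,0,0,0,0.5],[0.07,0.08,0.45,0,0,0,0.5],[0.07,0.08,0.455,0,0,0,0.5],[0.07,0.08,0.455,0,0,0,0.5]]]'
python3 rel.py -64 22 35
python3 - <<'E'
from cell import arm
import cv2,numpy as np
f=arm.grab_frame("wrist");a=f["image"][:,:,::-1]
g=arm.grab_frame("scene")["image"][110:230,270:430,::-1]
cv2.imwrite("pics/w2.png",np.vstack([a[100:400,100:560],cv2.resize(g,(460,345)) [:290]]))
E
```

```text
time_s: 1.5
tcp_pos: [0.5923, 0.2204, 0.1398]
ee_rot: [-0.001, 0.386, 0.922, -0.001]
contact_force: [-0.1, 0.5, 0.2]
grip_width: 0.0426
finger_force: 0.0
t 1.5 box mm [-64.6  22.4  64.8] F [-0.1  0.5  0.2] w 0.042579202577075016
tool x,y,z in box: [[-0.013, 1.0, 0.001], [1.0, 0.013, -0.002], [-0.002, 0.001, -1.0]]
row shift [-0.002  0.003  0.149]
```

View pics/w2.png

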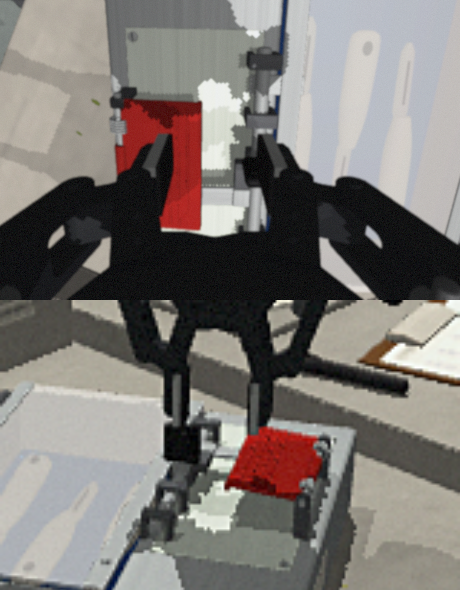

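The tips hang over the paddle and over the bolt line, on the tab's +y side. Next I descend.

```bash
python3 -m inch '[[[0,0,0.04,0,0,0,0.5],[0,0,0.08,0,0,0,0.5],[0,0,0.12,0,0,0,0.5],[0,0,0.14,0,0,0,0.5],[0,0,0.15,0,0,0,0.5],[0,0,0.15,0,0,0,0.5]]]'; python3 rel.py
python3 -m inch '[[[0,0,0.01,0,0,0,0.5],[0,0,0.02,0,0,0,0.5],[0,0,0.02,0,0,0,0.5],[0,0,0.02,0,0,0,0.5]]]'; python3 rel.py
```

```text
time_s: 2.2
tcp_pos: [0.5922, 0.2211, 0.1096]
ee_rot: [-0.0, 0.386, 0.923, -0.0]
contact_force: [0.6, -0.1, -0.8]
grip_width: 0.0427
finger_force: 0.0
t 2.2 box mm [-64.2  22.9  34.6] F [ 0.6 -0.1 -0.8] w 0.042733517185557915
tool x,y,z in box: [[-0.015, 1.0, 0.001], [1.0, 0.015, -0.001], [-0.001, 0.0, -1.0]]
time_s: 2.6
tcp_pos: [0.5931, 0.2214, 0.1069]
ee_rot: [0.0, 0.386, 0.923, 0.0]
contact_force: [0.0, 0.8, 2.7]
grip_width: 0.0424
finger_force: 1.1
t 2.6 box mm [-63.3  22.6  31.9] F [0.  0.8 2.7] w 0.04244978462899365
tool x,y,z in box: [[-0.015, 1.0, -0.0], [1.0, 0.015, 0.001], [0.001, -0.0, -1.0]]
```

```bash
python3 -m inch '[[[0,0,0.01,0,0,0,0.5],[0,0,0.02,0,0,0,0.5],[0,0,0.025,0,0,0,0.5],[0,0,0.025,0,0,0,0.5]]]'; python3 rel.py

```

```text
time_s: 3.0
tcp_pos: [0.5932, 0.2216, 0.1018]
ee_rot: [0.001, 0.386, 0.923, 0.001]
contact_force: [1.1, 2.0, 5.3]
grip_width: 0.0424
finger_force: 2.5
t 3.0 box mm [-63.1  22.6  26.8] F [1.1 2.  5.3] w 0.04238456168595637
tool x,y,z in box: [[-0.015, 1.0, -0.001], [1.0, 0.015, 0.002], [0.002, -0.001, -1.0]]
```

```bash
python3 -m inch '[[[0,0,0.005,0,0,0,0.5],[0,0,0.01,0,0,0,0.5],[0,0,0.01,0,0,0,0.5],[0,0,0.01,0,0,0,0.5]]]'; python3 rel.py

```

```text
time_s: 3.4
tcp_pos: [0.5933, 0.2216, 0.1007]
ee_rot: [0.001, 0.386, 0.923, 0.001]
contact_force: [-0.2, 1.3, 8.3]
grip_width: 0.0425
finger_force: 4.0
t 3.4 box mm [-63.   22.5  25.7] F [-0.2  1.3  8.3] w 0.04253271621838755
tool x,y,z in box: [[-0.015, 1.0, -0.001], [1.0, 0.015, 0.002], [0.002, -0.001, -1.0]]
```

```bash
python3 -m inch '[[[-0.02,0,0,0,0,0,0.5],[-0.04,0,0,0,0,0,0.5],[-0.055,0,0,0,0,0,0.5],[-0.07,0,0,0,0,0,0.5],[-0.085,0,0,0,0,0,0.5],[-0.1,0,0,0,0,0,0.5],[-0.1,0,0,0,0,0,0.5]]]'; python3 rel.py

```

```text
time_s: 4.1
tcp_pos: [0.6047, 0.2098, 0.1006]
ee_rot: [-0.003, 0.386, 0.922, 0.001]
contact_force: [-5.2, 6.5, 11.2]
grip_width: 0.0427
finger_force: 6.1
t 4.1 box mm [-63.    6.2  25.6] F [-5.2  6.5 11.2] w 0.042729427246039
tool x,y,z in box: [[-0.013, 1.0, 0.006], [1.0, 0.013, 0.0], [0.0, 0.006, -1.0]]
```

```bash
python3 -m inch '[[[-0.015,0,0,0,0,0,0.5],[-0.03,0,0,0,0,0,0.5],[-0.045,0,0,0,0,0,0.5],[-0.06,0,0,0,0,0,0.5],[-0.075,0,0,0,0,0,0.5]]]'; python3 rel.py
python3 - <<'E'
from cell import arm
import cv2,numpy as np
a=arm.grab_frame("wrist")["image"][100:400,100:560,::-1]
g=arm.grab_frame("scene")["image"][110:230,270:430,::-1]
cv2.imwrite("pics/w3.png",np.vstack([a,cv2.resize(g,(460,345)) [:290]]))
E
```

```text
time_s: 4.6
tcp_pos: [0.6144, 0.1996, 0.1006]
ee_rot: [-0.004, 0.386, 0.922, 0.001]
contact_force: [-7.1, 7.0, 13.1]
grip_width: 0.0428
finger_force: 6.7
t 4.6 box mm [-63.   -8.   25.6] F [-7.1  7.  13.1] w 0.042785748062060855
tool x,y,z in box: [[-0.013, 1.0, 0.008], [1.0, 0.013, -0.001], [-0.001, 0.008, -1.0]]
```

View pics/w3.png

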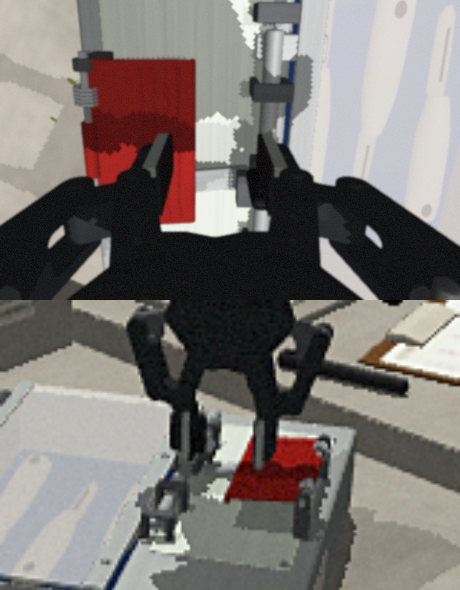

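The bolt is moving with the tab, and the paddle is held down. I continue to the stop.

```bash
python3 -m inch '[[[-0.015,0,0,0,0,0,0.5],[-0.03,0,0,0,0,0,0.5],[-0.045,0,0,0,0,0,0.5],[-0.06,0,0,0,0,0,0.5],[-0.075,0,0,0,0,0,0.5],[-0.09,0,0,0,0,0,0.5],[-0.1,0,0,0,0,0,0.5]]]'; python3 rel.py

```

```text
time_s: 5.4
tcp_pos: [0.6284, 0.1851, 0.1005]
ee_rot: [-0.004, 0.386, 0.922, 0.001]
contact_force: [-7.6, 8.0, 11.1]
grip_width: 0.0426
finger_force: 6.7
t 5.4 box mm [-63.  -28.1  25.5] F [-7.6  8.  11.1] w 0.04256239021170216
tool x,y,z in box: [[-0.013, 1.0, 0.008], [1.0, 0.013, -0.001], [-0.001, 0.008, -1.0]]
```

```bash
python3 -m inch '[[[-0.01,0,0,0,0,0,0.5],[-0.02,0,0,0,0,0,0.5],[-0.03,0,0,0,0,0,0.5],[-0.03,0,0,0,0,0,0.5]]]'; python3 rel.py

```

```text
time_s: 5.8
tcp_pos: [0.6304, 0.183, 0.1005]
ee_rot: [-0.007, 0.386, 0.922, 0.001]
contact_force: [-12.2, 11.8, 14.9]
grip_width: 0.0425
finger_force: 10.5
t 5.8 box mm [-63.  -30.9  25.5] F [-12.2  11.8  14.9] w 0.042516363446974036
tool x,y,z in box: [[-0.014, 1.0, 0.013], [1.0, 0.014, -0.003], [-0.003, 0.013, -1.0]]
```

```bash
python3 -m inch '[[[-0.01,0,0,0,0,0,0.5],[-0.02,0,0,0,0,0,0.5],[-0.02,0,0,0,0,0,0.5],[-0.02,0,0,0,0,0,0.5]]]'; python3 rel.py

```

```text
time_s: 6.2
tcp_pos: [0.6305, 0.1829, 0.1005]
ee_rot: [-0.01, 0.386, 0.923, 0.002]
contact_force: [-18.1, 18.0, 17.4]
grip_width: 0.0428
finger_force: 13.8
t 6.2 box mm [-63.  -31.1  25.5] F [-18.1  18.   17.4] w 0.04277887189935574
tool x,y,z in box: [[-0.014, 1.0, 0.019], [1.0, 0.014, -0.004], [-0.004, 0.019, -1.0]]
```

```bash
python3 -m inch '[[[0.02,0,0,0,0,0,0.5],[0.02,0,-0.03,0,0,0,0.5],[0.02,0,-0.06,0,0,0,0.5],[0.02,0,-0.1,0,0,0,0.5],[0.02,0,-0.2,0,0,0,0.5],[0.02,-0.1,-0.4,0,0,0,0.5],[0.02,-0.3,-0.6,0,0,0,0.5],[0.02,-0.5,-0.8,0,0,0,0.5],[0.02,-0.7,-0.8,0,0,0,0.5],[0.02,-0.7,-0.8,0,0,0,0.5]]]'; python3 -m inch '[[[0,0,0,0,0,0,0.5],[0,0,0,0,0,0,0.5],[0,0,0,0,0,0,0.5],[0,0,0,0,0,0,0.5],[0,0,0,0,0,0,0.5],[0,0,0,0,0,0,0.5],[0,0,0,0,0,0,0.5],[0,0,0,0,0,0,0.5],[0,0,0,0,0,0,0.5],[0,0,0,0,0,0,0.5],[0,0,0,0,0,0,0.5],[0,0,0,0,0,0,0.5]]]' >/dev/null;  python3 -m inch '[[[0,0,0,0,0,0,0.5],[0,0,0,0,0,0,0.5],[0,0,0,0,0,0,0.5],[0,0,0,0,0,0,0.5],[0,0,0,0,0,0,0.5],[0,0,0,0,0,0,0.5],[0,0,0,0,0,0,0.5],[0,0,0,0,0,0,0.5],[0,0,0,0,0,0,0.5],[0,0,0,0,0,0,0.5],[0,0,0,0,0,0,0.5],[0,0,0,0,0,0,0.5]]]'; python3 rel.py
python3 - <<'E'
from cell import arm
import cv2,numpy as np
g=arm.grab_frame("scene")["image"][90:290,200:440,::-1]
cv2.imwrite("pics/s4.png",cv2.resize(g,(720,600)))
E
```

```text
time_s: 7.2
tcp_pos: [0.5317, 0.0763, 0.2596]
ee_rot: [-0.001, 0.387, 0.922, -0.002]
contact_force: [0.8, 0.9, -1.1]
grip_width: 0.0428
finger_force: 0.0
time_s: 9.6
tcp_pos: [0.5358, 0.0794, 0.2593]
ee_rot: [-0.0, 0.386, 0.923, -0.0]
contact_force: [-0.4, 0.3, -0.2]
grip_width: 0.0426
finger_force: 0.0
t 9.6 box mm [-202.9  -40.3  184.3] F [-0.4  0.3 -0.2] w 0.042625097566140406
tool x,y,z in box: [[-0.015, 1.0, 0.0], [1.0, 0.015, -0.0], [-0.0, 0.0, -1.0]]
```

View pics/s4.png

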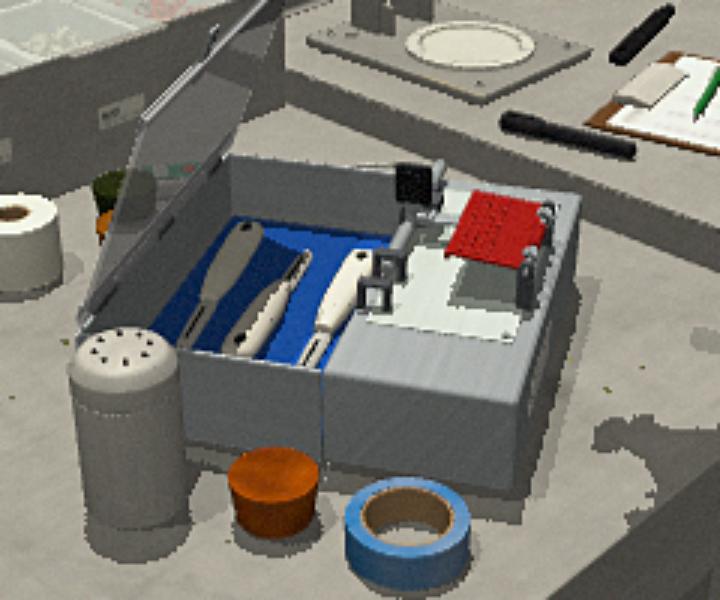

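The lid stands open (its edge runs from about (145,120) to (270,0)), the bolt is back with the tab at (415,183), the catch is up, and the shaker, cup and tape haven't moved.

```bash
python3 -c "from cell import arm; print(arm.finish_job())"
```

```text
the job is handed in; nothing more can be done
None
```

The blade box is unlocked and the job is handed in: the last picture shows the bolt back with the catch up, the lid open, and the shaker, cup and tape roll where they were, but the hand-in returned no verdict.

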